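# Set the overhang of a cantilever test plate and hold it

### The job

Get the cantilever rig ready for a load test: turn both black bar knobs on the flat plate anticlockwise (seen from above) all the way to their end stops, so that their bolts leave the bed, then slide the plate out along its guides until its front edge lines up with the upright pointer blade on the gauge rail. By then the plate is nose-heavy and would tip off the bed, so the job finishes while you are still holding it: with your fingers on the plate or on a knob, keep it flat on the bed and lined up with the pointer until a colleague can fit the clamp, and do not let go. Do not let it tip on the way, and leave the pointer and the loose things on the bench where they are.

Things in the scene. Friction and masses are not known exactly. Their poses are not given: they have to be found in the camera images.
- bed: Fixed grey pedestal, steel top 60 mm above the bench, 170 long, 92 wide at its foot, 84 over its top. Origin on the bench under the middle of the exit edge, x outward (the way the plate slides, roughly away from the robot), y left, z up; the top runs from x = -170 to 0, nothing supports the plate beyond. Two guide strips stand 7 mm above the top with 1.5 mm play beside the plate.
- plate: Aluminium plate 280 x 60 x 10 mm (x, y, z) lying on the bed, with knobs about 0.65 kg. Origin at the centre of its underside, x to its front edge (nose). Starts with its tail flush with the bed's rear end, nose 110 mm over the exit edge. On its centre line, 118 mm and 33 mm behind the origin, two lock bolts in round collars, 30 mm wide, 8 high. Slides with a few newtons.
- nose (a point): Middle of the top edge of the plate's front end (nose). 14 mm behind it a steel load pad (24 x 40 x 12 mm) with a small eye hangs 42 mm below the plate's underside in all. The centre of mass is within 6 mm of the plate's origin, so a free plate tips over the exit edge once it is pushed out by more than about 30 mm.
- tail (a point): Middle of the top edge of the plate's rear end, on the plate's top face.
- rear_knob (a joint): Angle of the rear bar knob, rad: 0 = bolt fully down in the bed, 2.4 = end stop, bolt drawn up; grows anticlockwise from above. A cam draws the bolt up 5.5 mm per radian while the knob keeps its height; the bolt reaches 12 mm into the bed, so it is clear at about 2.2. The knob stays where it is left and takes about 0.1 N m to turn.
- front_knob (a joint): Angle of the front bar knob, rad; works as the rear one.
- rear_grip (a point): Point on the rear knob's axis, inside its bar, to grip it at. The bar is black, 44 long, 12 thick, 24 mm high; this point is 8 mm below its top, 16 above its foot, 22 above the collar's top, 30 above the plate's top. The point's x axis lies along the bar, z up; at joint value 0 the bar lies across the plate.
- front_grip (a point): The same point of the front knob, 85 mm ahead of the rear one.
- mark (a point): The set overhang: the edge, towards the plate, of the pointer's upright steel blade (3 mm thick along the rail, 16 wide), at the height of the plate's top, 38 mm right of the plate's centre line, 8 mm clear of its side. x outward as the bed's; the plate's front edge is lined up when the nose has the same x as this point. The blade reaches 15 mm above it.
- pointer (a joint): Position of the pointer along the gauge rail, m; 0 = 175 mm outward of the exit edge, grows outward. Held by its lock screw's friction; to be left alone.
- steel_block: Round dark steel test weight, 45 mm in diameter, 51 mm high, standing on the bench to the right of the bed. Origin at the centre of its underside. To be left alone.
- hex_key: Brass-coloured hex key, 34 x 124 x 8 mm, lying to the left of the bed. Origin at the centre of its underside. To be left alone.
- caliper: Steel caliper, 69 x 225 x 12 mm, lying to the right of the bed near the bench's front edge. Origin at the centre of its underside. To be left alone.
- exit_edge (a point): Middle of the bed top's exit edge, 60 mm above the bench. From here a graduated steel gauge rail (10 mm wide, top 58 mm above the bench) runs outward on the plate's right (its -y side), its centre 50 mm right of the plate's centre line, and ends 222 mm out on a foot.

How it is judged (in metres and radians):
On the way:
1. both knobs are turned to their end stops (bolts out of the bed) (value of joint each of rear_knob, front_knob above 2.25 rad), for 0.2 s.
At the end, for the whole second after the job is handed in: Both knobs above 2.2 rad; plate's front edge within 5 mm of the pointer along the sliding direction; plate flat on the bed (tilt under 0.03 rad, tail within 2.5 mm of its resting height), at rest, not touching the pointer; the fingers hold it or its knob with more than 1 N (value of joint each of rear_knob, front_knob above 2.2 rad and x of nose in the frame of mark between -0.005 and 0.005 m and angle between plate's own z axis and vertical below 0.03 rad and z of tail in the frame of bed between 0.0675 and 0.0725 m and contact force between the fingers and plate above 1 N and contact force between plate and pointer below 0.3 N and linear speed of plate below 0.01 m/s); the arm keeps its last pose, push and grip.
It fails at once if the plate tips (angle between plate's own z axis and vertical above 0.1 rad).
It fails at once if the pointer is shifted (distance of mark from where it was at the start of the episode above 0.004 m).
It fails at once if the test weight, the hex key or the caliper is moved (distance of any of steel_block, hex_key, caliper from where it was at the start of the episode above 0.02 m).
It also fails if it takes over 64 s, if anything falls off the work surface, if the arm or the gripper's body presses on something with over 40 N, if the wrist force passes 120 N, or if a joint passes its speed limit or range.

### The arm

A 6-joint arm with a two-finger parallel gripper is mounted at the origin on a cart in front of the work surface, level with it; the furniture and walls round the work are solid. World frame = base frame: x ahead of the robot, y to its left, z up, the work surface at z = 0. Lengths are in m, angles in degrees, forces in N, time in s.
With the tool pointing down it reaches from about 0.325 to 0.85 m from the base axis. Payload 15.5 kg.
Tool frame: the origin (TCP) lies midway between the tips of the shut fingers; the grasp point (between the pads) lies 19 mm behind it; z points along the fingers, y is the line along which they close (so a half turn about z gives the same grasp; the last joint's range is limited). The gripper opens to 91 mm and grips with 3 to 60 N. Pads are 32 mm wide; open, the fingers measure 118 mm over their backs; the gripper's body (76 mm by 178 mm) begins 60 mm behind the grasp point.
Start: joints at [59.731, 28.281, 77.091, -0, 74.628, -5.472], TCP at [0.262, 0.567, 0.214] pointing down, gripper open.
Joint ranges: [-166.48, 166.48], [-47.26, 123.95], [12.59, 153.08], [-70.14, 250.14], [6.76, 159.57], [-176.63, 176.63]. Speed limits (degrees/s): [108.29, 108.29, 147.25, 172.46, 172.46, 172.46].

### API

Orientations are given as a 3x3 rotation matrix whose columns are the frame's x, y, z axes.
In Python, from bench import ctrl gives the robot as it stands. The module is installed in compiled form; this text tells all that it offers. Calls block until the motion is done:
- ctrl.goto(position, orientation): joint-space move of the TCP to a pose.
- ctrl.move_l(position, vel=0.15, ori=None, contact_N=None): straight line of the TCP; ori=None keeps the orientation; vel is the mean speed in m/s. With contact_N (N) it stops when the force on the tool has changed by that much, and returns True; else False.
- ctrl.movej(angles): joint-space move.
- ctrl.command_gripper(opening): opening from 0.0 (shut) to 1.0 (fully open); the grip force is fixed at half the most; returns when the fingers have stopped.
- ctrl.sleep(seconds).
- ctrl.ik(position, orientation): joint angles nearest the present ones, or None.
- ctrl.read_camera(name): name is "side" or "top"; returns the picture (420x560x3 uint8, blue, green, red); there is no depth.
- ctrl.camera_params(name): a dict with "fx", "fy", "cx", "cy" (pixels), "pose" (4x4, takes a point from camera to world coordinates). Camera axes: x right, y up, looking along -z (the intrinsics and any distortion apply to the point x, -y, -z); pixel columns grow to the right and rows downward; lengths in m; the calibration is good to about 2 mm. A picture is of the moment at which its call begins. camera_params takes no time and is no camera call.
A pose or a line that the arm cannot do raises ctrl.MotionError and nothing moves.
- ctrl.sign_off(): hands the job in; it is judged then, once.
Readings, each from a call of its own:
- ctrl.current_t(): time.
- ctrl.current_q(): joint angles.
- ctrl.current_dq(): joint speeds.
- ctrl.current_effort(): joint torques, N m.
- ctrl.current_tool_pos(): TCP position.
- ctrl.current_eef_rot(): TCP orientation.
- ctrl.current_contact_force(): force on the tool from outside, world axes, zero at the start.
- ctrl.current_wrist_torque(): the same for the moment, N m.
- ctrl.current_grip_width(): opening from 0.0 (shut) to 1.0 (fully open).
- ctrl.current_grasp_force(): force on a finger pad.
Only numpy, scipy, OpenCV 4.12 (cv2) and the standard library are available. Lean on these libraries where they do the work, as an engineer would, in place of code of your own. Each camera call takes 0.05 s, during which the arm holds its last target. There are 200 camera calls.

## Working session

There is one attempt and no reset: what is moved stays moved. The work goes in short steps, each a Python script; the robot and the scene stay as the last script left them, time stands still between calls to the robot, and variables do not carry over. Pictures are saved under pics/ and viewed, at most 10 in all, crops included, and the job is handed in when it is done.

```bash
mkdir -p pics; python3 - <<'E'
from bench import ctrl
import cv2,numpy as np
np.set_printoptions(precision=4,suppress=True)
for n in("side","top"):
    cv2.imwrite(f"pics/{n}0.png",ctrl.read_camera(n)); p=ctrl.camera_params(n); print(n,p)
print(ctrl.current_t(),ctrl.current_eef_rot(),ctrl.current_tool_pos())
E
```

```text
side {'fx': 456.30162540163496, 'fy': 456.30162540163496, 'cx': 282.1615850453992, 'cy': 213.66186560343087, 'pose': array([[-0.9896,  0.1005, -0.1031,  0.4364],
       [-0.142 , -0.5636,  0.8137,  1.062 ],
       [ 0.0237,  0.8199,  0.572 ,  0.6306],
       [ 0.    ,  0.    ,  0.    ,  1.    ]])}
top {'fx': 501.85972125480055, 'fy': 501.85972125480055, 'cx': 277.2378501752661, 'cy': 213.9005856567981, 'pose': array([[-0.0207,  0.9874, -0.1569,  0.4074],
       [-0.9998, -0.0195,  0.0092,  0.2879],
       [ 0.006 ,  0.157 ,  0.9876,  1.0771],
       [ 0.    ,  0.    ,  0.    ,  1.    ]])}
0.1 [[-0.9078  0.4194 -0.0006]
 [ 0.4194  0.9078 -0.001 ]
 [ 0.0001 -0.0011 -1.    ]] [0.262  0.5671 0.2134]
```

View pics/top0.png

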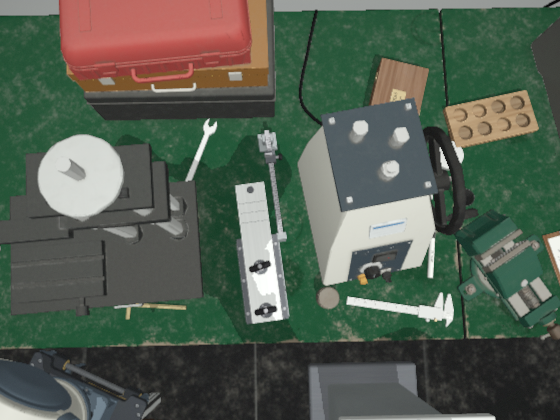

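View pics/side0.png

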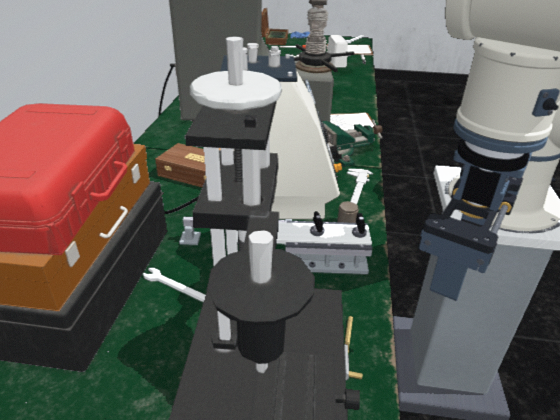

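The top view shows the plate between the left machine and the white box. The knobs are near (260,267) and (265,311), the rail runs from (283,238) to (268,140), and the test weight is at (328,297). I'll enlarge that area.

```bash
python3 - <<'E'
import cv2
a=cv2.imread("pics/top0.png")[125:335,220:345]
cv2.imwrite("pics/top0c.png",cv2.resize(a[:100],None,fx=6,fy=6,interpolation=cv2.INTER_CUBIC))
cv2.imwrite("pics/top0d.png",cv2.resize(a[100:200],None,fx=6,fy=6,interpolation=cv2.INTER_CUBIC))
E
```

```text
(no output)
```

View pics/top0c.png

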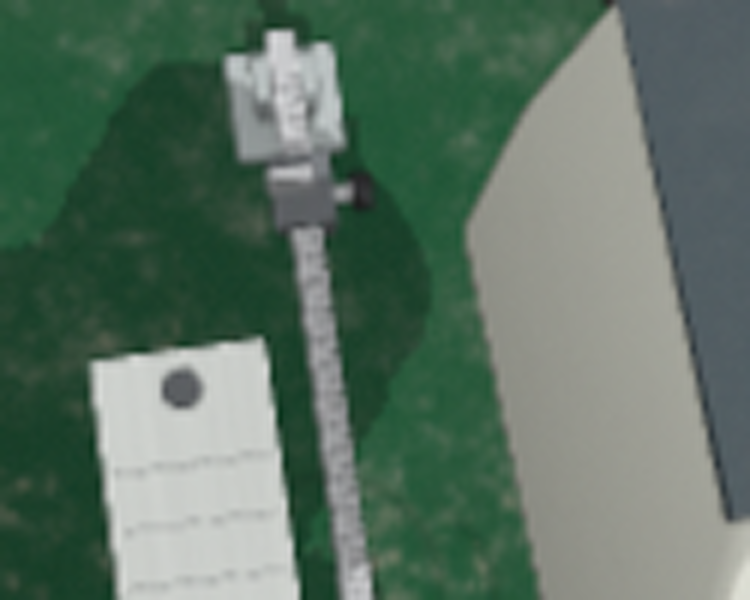

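View pics/top0d.png

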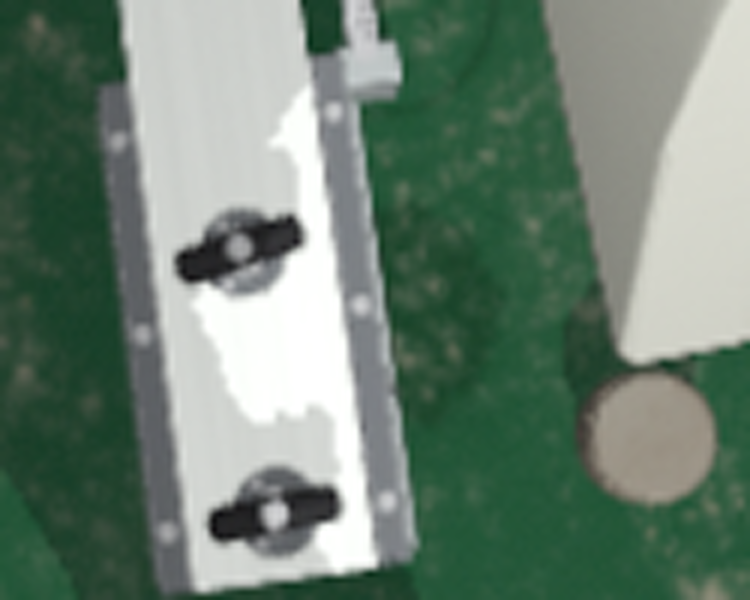

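Full-image pixels come from the crop as u = 220 + x/6. In the crops, the nose corners are (92,362) and (265,338), and the blade's top strip is about (272–312,172). In the second crop the tail corners are (193,592) and (378,567), and the knob tops are (240,246) and (275,515). I'll fit the bed pose from these.

```bash
cat > h.py <<'E'
import numpy as np,cv2
from bench import ctrl
np.set_printoptions(precision=4,suppress=True)
def ray(n,u,v,z):
    p=ctrl.camera_params(n);d=np.array([(u-p["cx"])/p["fx"],-(v-p["cy"])/p["fy"],-1]);P=p["pose"]
    d=P[:3,:3]@d;o=P[:3,3];return o+d*(z-o[2])/d[2]
def proj(n,X):
    p=ctrl.camera_params(n);P=p["pose"];c=P[:3,:3].T@(np.asarray(X)-P[:3,3])
    return np.array([p["cx"]-p["fx"]*c[0]/c[2],p["cy"]+p["fy"]*c[1]/c[2]])
E
python3 - <<'E'
from h import *
A=lambda x,y,o:(220+(x+.5)/6-.5,o+(y+.5)/6-.5)
pts=[("noseL",A(92,362,125),(.110,.03,.07)),("noseR",A(265,338,125),(.110,-.03,.07)),
("tailL",A(193,592,225),(-.17,.03,.07)),("tailR",A(378,567,225),(-.17,-.03,.07)),
("rk",A(275,515,225),(-.148,0,.108)),("fk",A(240,246,225),(-.063,0,.108))]
W=np.array([ray("top",*uv,X[2]) for _,uv,X in pts]);B=np.array([X for *_,X in pts])
b=B[:,0]+1j*B[:,1];w=W[:,0]+1j*W[:,1]
r=np.vdot(b-b.mean(),w-w.mean());print("scale",abs(r)/np.vdot(b-b.mean(),b-b.mean()).real);r/=abs(r);t=w.mean()-r*b.mean()
print("exit",t,"yaw",np.degrees(np.angle(r)));print("res mm",np.round(1e3*(w-r*b-t)*np.conj(r),1))
for q in[(272,172),(312,172),(292,166),(292,178)]:
    p=ray("top",*A(*q,125),.085);print("blade",((p[0]+1j*p[1])-t)*np.conj(r))
for q,z in[((660,437),.051)]: print("weight",ray("top",*A(*q,225),z))
for X in[(-.063,0),(-.148,0)]:
    g=t+r*(X[0]+1j*X[1]);print(g,abs(g))
    for s in(0,1):
        pass
np.save("bed.npy",[t.real,t.imag,np.angle(r)])
for n in[(185,107),(248,65)]: print("box",ray("top",*n,.25))
E
```

```text
scale 1.000891260557043
exit (0.5235359510080554+0.3219772117770459j) yaw 6.502567897438261
res mm [-0.2-0.2j  0.3+0.1j -0.1+0.6j -0.3-0.5j -0.1-0.1j  0.4+0.j ]
blade (0.16381709915601156-0.03956269462356378j)
blade (0.16201982201800988-0.05304631753914231j)
blade (0.16500773810162525-0.04658037841941935j)
blade (0.1608306063225879-0.046028256316001534j)
weight [0.3977 0.1763 0.051 ]
(0.46094124379831086+0.31484260391631835j) 0.5582048866457024
(0.3764880674042111+0.3052165456915273j) 0.484665250107356
box [0.7286 0.4354 0.25  ]
box [0.8037 0.3259 0.25  ]
```

```bash
python3 - <<'E'
from h import *
from scipy.optimize import least_squares
tx,ty,a=np.load("bed.npy");t=tx+1j*ty;r=np.exp(1j*a)
def bed(p):return (p[0]+1j*p[1]-t)*np.conj(r)
for q in[(322,284),(297,162)]:
    p=ray("top",*q,0);print("machine base",p,bed(p)*1e3)
    print(" in side",proj("side",p))
def tri(u1,u2):
    s=least_squares(lambda X:np.r_[proj("top",X)-u1,proj("side",X)-u2],[.6,.2,.3]);return s.x,s.cost
X,c=tri((350,207),(297,79));print("mach top front-left",X,c,bed(X)*1e3)
X,c=tri((325,108),(224,80));print("mach top back-left",X,c,bed(X)*1e3)
X,c=tri((200,182),(343,291));print("press base corner",X,c)
for q in[(200,182),(202,297)]:print("press base z0/.1",bed(ray("top",*q,0.0))*1e3,bed(ray("top",*q,0.1))*1e3)
for q in[(167,220),(185,235)]:print("press shelf z.2/.3",bed(ray("top",*q,0.2))*1e3,bed(ray("top",*q,0.3))*1e3)
# ik for turning: tool y at bed angle th(bar angle)+; 
def ori(th): # tool y direction = bed x rotated by th
    y=np.r_[np.cos(a+th),np.sin(a+th),0];z=np.r_[0,0,-1];return np.c_[np.cross(y,z),y,z]
for name,x in(("front",-.063),("rear",-.148),("rear_end",-.095)):
    g=t+r*x
    for off in(0,np.pi):
        for th in np.radians([0,10,70,137.5]):
            q=ctrl.ik([g.real,g.imag,.084],ori(th+off));print(name,round(off),round(np.degrees(th)),None if q is None else np.array(q))
E
```

```text
machine base [0.4257 0.1858 0.    ] (-112.65685555406306-124.19097928735228j)
 in side [333.2328 223.986 ]
machine base [0.6937 0.2318 0.    ] (158.90736434337856-108.8573207026477j)
 in side [217.0023 223.642 ]
mach top front-left [0.5315 0.1712 0.3332] 3.5072636576538496 (-9.191462336999782-150.715358930434j)
mach top back-left [0.6814 0.2022 0.3339] 41.18843316013725 (143.23834950774702-136.86087825321115j)
press base corner [0.5066 0.4347 0.0363] 3831.2095521587225
press base z0/.1 (142.3318149413031+108.39461224593079j) (118.04674335210723+96.40945840665054j)
press base z0/.1 (-105.63987216534794+131.552149116937j) (-106.90188054288272+117.41692144693661j)
press shelf z.2/.3 (33.30290978252512+149.59857956828537j) (15.91119975717857+130.18241279511793j)
press shelf z.2/.3 (2.6059893058506587+120.96754333325865j) (-11.285732218059177+104.81581794543982j)
front 0 0 [28.2055 32.2118 94.6388 -0.     53.1494 21.703 ]
front 0 10 [28.2055 32.2118 94.6388 -0.     53.1494 11.703 ]
front 0 70 [ 28.2055  32.2118  94.6388  -0.      53.1494 -48.297 ]
front 0 138 [  28.2055   32.2118   94.638
[... 712 characters left out ...]
4.5347]
rear 3 70 [ 31.9678  27.8571 104.913   -0.      47.23   135.4653]
rear 3 138 [ 31.9678  27.8571 104.913   -0.      47.23    67.9653]
rear_end 0 0 [29.4944 30.5146 98.6247 -0.     50.8607 22.9919]
rear_end 0 10 [29.4944 30.5146 98.6247 -0.     50.8607 12.9919]
rear_end 0 70 [ 29.4944  30.5146  98.6247  -0.      50.8607 -47.0081]
rear_end 0 138 [  29.4944   30.5146   98.6247   -0.       50.8607 -114.5081]
rear_end 3 0 [  29.4944   30.5146   98.6247   -0.       50.8607 -157.0081]
rear_end 3 10 [  29.4944   30.5146   98.6247   -0.       50.8607 -167.0081]
rear_end 3 70 [ 29.4944  30.5146  98.6247  -0.      50.8607 132.9919]
rear_end 3 138 [29.4944 30.5146 98.6247 -0.     50.8607 65.4919]
```

```bash
cat >> h.py <<'E'
tx,ty,a=np.load("bed.npy");t=tx+1j*ty;r=np.exp(1j*a)
def ori(th):
    th=a+np.radians(th);y=np.r_[np.cos(th),np.sin(th),0];z=np.r_[0,0,-1];return np.c_[np.cross(y,z),y,z]
def W(x,y,z): g=t+r*(x+1j*y);return np.r_[g.real,g.imag,z]
def bedp(p): g=(p[0]+1j*p[1]-t)*np.conj(r);return np.r_[g.real,g.imag,p[2]]
def turn(th,n=4):
    q=np.array(ctrl.current_q());R=np.array(ctrl.current_eef_rot())
    cur=np.degrees(np.arctan2(R[1,1],R[0,1])-a)
    for k in range(1,n+1):
        q2=q.copy();q2[5]-=(th-cur)*k/n;ctrl.movej(q2)
        print("turn",q2[5],ctrl.current_contact_force(),ctrl.current_wrist_torque(),ctrl.current_grasp_force())
E
python3 - <<'E'
from h import *
ctrl.goto([.225,.39,.28],ctrl.current_eef_rot())
ctrl.goto(W(-.148,0,.26),ori(10))
ctrl.command_gripper(.5)
ctrl.goto(W(-.063,0,.16),ori(10))
print(ctrl.current_contact_force(),ctrl.current_t())
print("hit",ctrl.move_l(W(-.063,0,.084),vel=.06,contact_N=8),bedp(ctrl.current_tool_pos()))
f0=ctrl.current_contact_force()
cv2.imwrite("pics/side1.png",cv2.resize(ctrl.read_camera("side")[150:300,200:400],None,fx=4,fy=4))
ctrl.command_gripper(0)
print(ctrl.current_grip_width()*91,ctrl.current_grasp_force(),f0,ctrl.current_contact_force(),ctrl.current_t(),ctrl.current_q())
E
```

```text
[-1.4918 -0.6938  0.4028] 3.0333
hit False [-0.0628  0.0001  0.0843]
11.614915861532534 51.79990500211716 [-0.3722  0.5324 -0.2298] [-0.8319 -0.1796  5.1683] 5.1167 [28.2062 32.1995 94.6339  0.0034 53.155  11.7023]
```

View pics/side1.png

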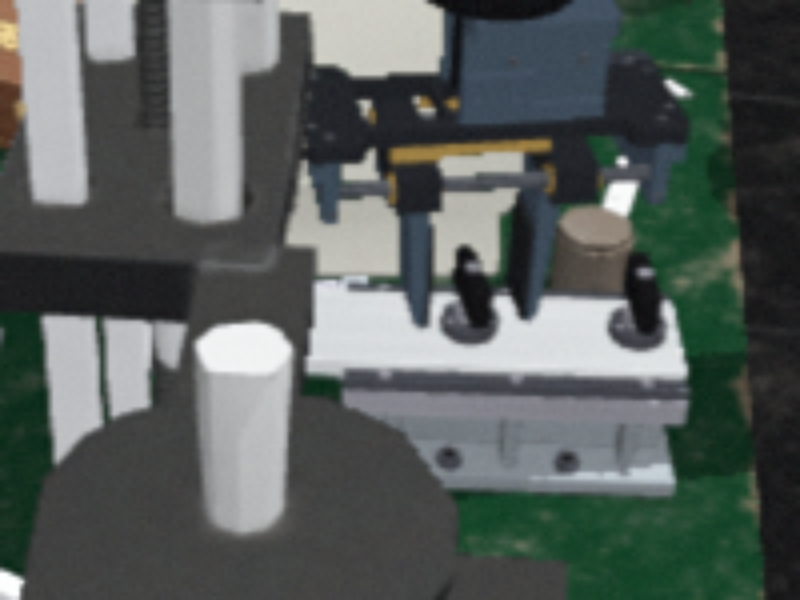

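The side crop shows the open fingers straddling the front knob, with the bar at about (470,290) centred between tips near (420,320) and (530,315). The grip then closed on 11.6 mm, which matches the 12 mm bar. Next I'll turn it.

```bash
python3 - <<'E'
from h import *
turn(137.5,5)
print(bedp(ctrl.current_tool_pos()),ctrl.current_q()[5],ctrl.current_grip_width()*91,ctrl.current_t())
E
```

```text
turn -13.797824198764097 [-0.0956  0.6159  1.75  ] [ 0.2321 -0.018   0.1045] 51.75906389951706
turn -39.29797983948967 [0.6212 1.5372 1.5681] [ 0.2783 -0.0408  0.0968] 51.759856045246124
turn -64.79813548021522 [0.6745 1.0325 1.6926] [0.3261 0.0687 0.028 ] 51.76711320877075
turn -90.2982911209408 [-0.5055  1.6805  3.2739] [0.4328 0.2214 0.0238] 51.77268147468567
turn -115.79844676166637 [-2.1687  3.4484  3.8589] [0.6432 0.5242 0.0219] 51.616172790527344
[-0.063   0.      0.0842] -115.45629434244704 11.682722206818898 7.7
```

```bash
python3 - <<'E'
from h import *
ctrl.command_gripper(.5)
ctrl.move_l(W(-.063,0,.17),vel=.15)
q=np.array(ctrl.current_q());
ctrl.goto(W(-.148,0,.17),ori(3))
print("hit",ctrl.move_l(W(-.148,0,.084),vel=.08,contact_N=8),bedp(ctrl.current_tool_pos()))
ctrl.command_gripper(0)
print(ctrl.current_grip_width()*91,ctrl.current_grasp_force(),ctrl.current_contact_force(),ctrl.current_q())
turn(137.5,3)
print(bedp(ctrl.current_tool_pos()),ctrl.current_q()[5],ctrl.current_grip_width()*91,ctrl.current_t())
im=np.vstack([cv2.resize(ctrl.read_camera("top")[180:330,200:340],None,fx=4,fy=4)])
im2=cv2.resize(ctrl.read_camera("side")[170:290,260:380],None,fx=2,fy=2)
im=np.hstack([im,np.vstack([im2,np.zeros((im.shape[0]-im2.shape[0],im2.shape[1],3),np.uint8)])])
cv2.imwrite("pics/b2.png",im)
E
```

```text
hit False [-0.1477  0.0001  0.0844]
12.221249836168493 55.26512861251831 [-1.6281 -0.6078  5.1673] [ 31.9723  27.8357 104.9121  -0.0002  47.2516  22.4637]
turn -22.367582803090073 [ 0.7874  0.972  -0.045 ] [ 0.1539 -0.1518  0.0534] 55.21119385957718
turn -67.1988480956723 [0.0783 0.4355 0.7374] [ 0.0917 -0.0927  0.0304] 55.22456109523773
turn -112.0301133882545 [-1.6074  1.5838  3.5904] [0.4083 0.4364 0.1016] 55.2569505572319
[-0.1482  0.      0.0842] -111.8424751401795 11.901636296821506 15.5083
```

View pics/b2.png

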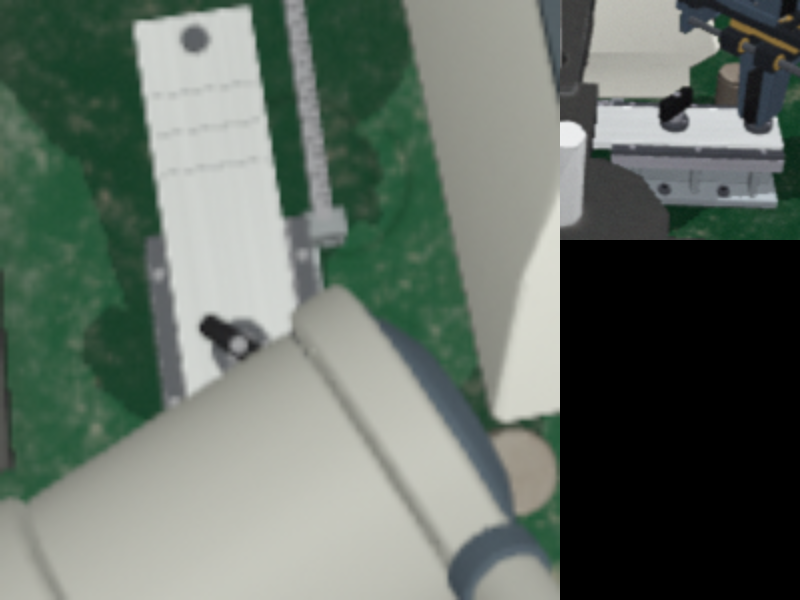

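The front bar now runs from (205,322) to (240,345), which is about 138° from its start, so it's at the end stop. The rear knob turned the same amount and is still gripped, so I'll slide the plate now.

```bash
python3 - <<'E'
from h import *
for d in(.01,.03,.05):
    print("hit",ctrl.move_l(W(-.148+d,0,.0840),vel=.03,contact_N=20),bedp(ctrl.current_tool_pos()),ctrl.current_contact_force(),ctrl.current_wrist_torque(),ctrl.current_grasp_force())
print(ctrl.current_t())
a_=ctrl.read_camera("top");cv2.imwrite("pics/full3.png",a_)
cv2.imwrite("pics/t3.png",cv2.resize(a_[130:230,220:345],None,fx=6,fy=6,interpolation=cv2.INTER_CUBIC))
E
```

```text
hit False [-0.1372  0.0001  0.0842] [3.5708 0.5933 3.7025] [ 0.1516 -0.2882 -0.0732] 55.2636855840683
hit False [-0.1179  0.0001  0.0842] [-1.1108  1.8943  6.5808] [ 0.2687  0.2635 -0.0822] 55.31043827533722
hit False [-0.0979  0.0001  0.0842] [-0.7903  1.4519  7.4609] [ 0.4265  0.2442 -0.035 ] 55.30974358320236
17.725
```

View pics/t3.png

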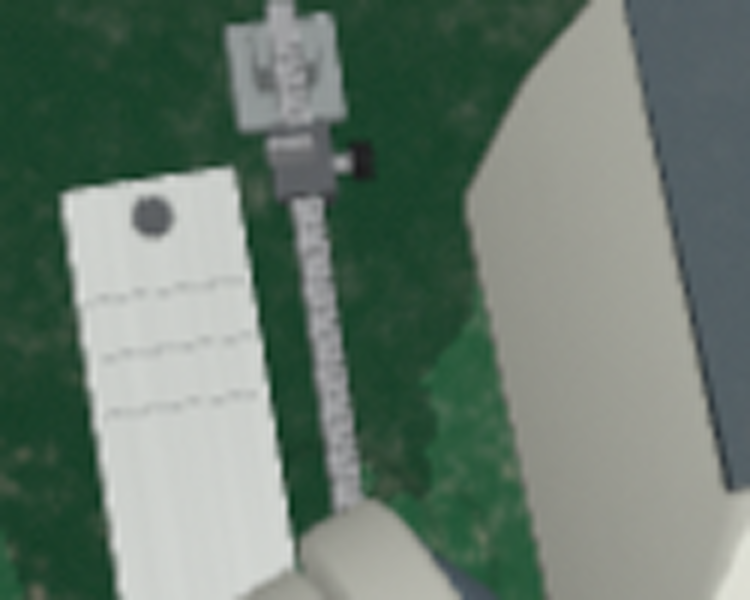

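The nose corners are now at (62,193) and (235,168). The blade strip is still at about (292,142), so the pointer hasn't moved. I'll compute the gap and take one close crop of the blade from both cameras.

```bash
python3 - <<'E'
from h import *
A=lambda x,y:(220+(x+.5)/6-.5,130+(y+.5)/6-.5)
for n,q,z in(("noseL",(62,193),.07),("noseR",(235,168),.07),("blade",(292,142),.085),("blade lo",(292,148),.085),("blade hi",(292,136),.085)):
    print(n,bedp(ray("top",*A(*q),z)))
# model outline of blade top (z .085) for x=.161..,164 and rail position
for x in(.1615,.1645):print([ (proj("top",W(x,y,z))-[255,140])*16 for y,z in((-.038,.085),(-.054,.085),(-.038,.07))])
for x in(.160,.163):print("side",proj("side",W(x,-.038,.085)),proj("side",W(x,-.038,.07)),proj("side",W(x,0.03,.07)))
im=cv2.imread("pics/full3.png")[140:170,255:285];s=ctrl.read_camera("side");u=proj("side",W(.163,-.03,.075)).astype(int)
print(u);c=s[u[1]-15:u[1]+15,u[0]-10:u[0]+10]
cv2.imwrite("pics/z4.png",np.hstack([cv2.resize(k,None,fx=16,fy=16,interpolation=cv2.INTER_CUBIC) for k in(im,c)]))
E
```

```text
noseL [0.1597 0.0341 0.07  ]
noseR [ 0.1606 -0.026   0.07  ]
blade [ 0.1629 -0.0463  0.085 ]
blade lo [ 0.1608 -0.046   0.085 ]
blade hi [ 0.165  -0.0466  0.085 ]
[array([148.8743, 231.0197]), array([273.2842, 214.9564]), array([151.1289, 262.8033])]
[array([145.8204, 208.4272]), array([270.1752, 192.3806]), array([148.1175, 240.5187])]
side [209.1875 210.7983] [209.6685 216.6412] [204.2296 236.3298]
side [207.7592 210.7468] [208.2528 216.59  ] [202.7272 236.2747]
[207 216]
```

View pics/z4.png

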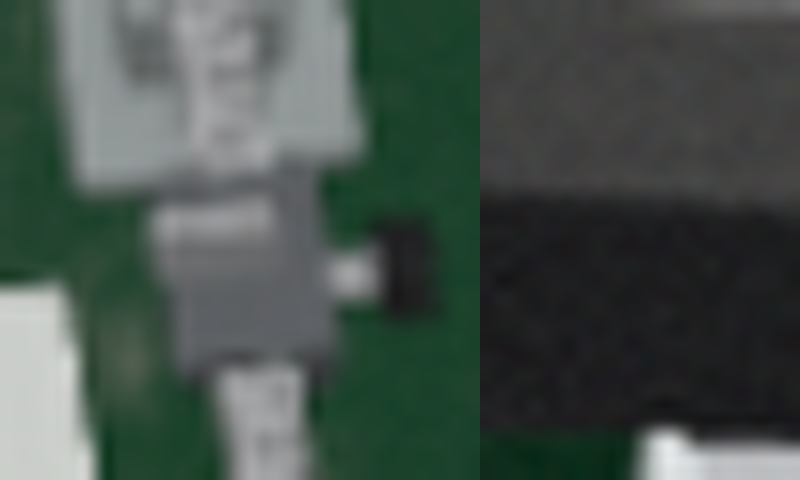

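The blade's top strip in the left crop spans about (150–272, 203–240). That matches the model for x of 161.5–164.5 mm, so the mark is at 162–163 mm, while the nose is at 160.1 mm. I'll push 2.2 mm more and hand the job in while still holding.

```bash
python3 - <<'E'
from h import *
ctrl.move_l(W(-.0958,0,.084),vel=.01,contact_N=20);ctrl.sleep(.5)
print(bedp(ctrl.current_tool_pos()),ctrl.current_contact_force(),ctrl.current_grasp_force(),ctrl.current_grip_width()*91,ctrl.current_q()[5])
g=cv2.cvtColor(ctrl.read_camera("top"),cv2.COLOR_BGR2GRAY);g0=cv2.cvtColor(cv2.imread("pics/full3.png"),cv2.COLOR_BGR2GRAY)
f=lambda k,b:cv2.phaseCorrelate(np.float32(g0[b[0]:b[1],b[2]:b[3]]),np.float32(g[b[0]:b[1],b[2]:b[3]]))
# nose-edge row at u=240 before/after (half-level crossing), expected -1 px
for i in(g0,g):
    c=i[150:170,238:248].astype(float).mean(1);m=(c.max()+c.min())/2;k=np.argmax(c>m);print(150+k-(c[k]-m)/(c[k]-c[k-1]))
print(ctrl.sign_off(),ctrl.current_t())
E
```

```text
[-0.096   0.0001  0.0842] [-2.0435  2.7066  7.0201] 55.32616317272186 12.23370170143217 -114.4440419743524
159.5367231638418
158.6381818181818
the job is handed in; nothing more can be done
the job is handed in; nothing more can be done
```

I turned both knobs to their end stops, slid the plate out until its nose measured about 162 mm against the pointer's 162–163 mm, and handed the job in with the gripper still holding the rear knob; the hand-in returned no verdict.

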